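# Lock the slide scanner's carriage for transport

## Robot

A 6-joint arm with a two-finger parallel gripper is mounted at the origin on a cart in front of the work surface, level with it; the furniture and walls round the work are solid. World frame = base frame: x ahead of the robot, y to its left, z up, the work surface at z = 0. Lengths are in m, angles in rad, forces in N, time in s.
With the tool pointing down it reaches from about 0.3 to 1 m from the base axis. Payload 5.1 kg.
Tool frame: the origin (TCP) lies where the fingers leave the gripper's body, on its centre line; the fingertips stand 78 mm ahead of it and the grasp point (between the pads) lies 59 mm ahead of it; z points along the fingers, y is the line along which they close (so a half turn about z gives the same grasp; the last joint's range is limited). The gripper opens to 95 mm and grips with 3 to 60 N. Pads are 20 mm wide; open, the fingers measure 119 mm over their backs; the gripper's body (75 mm by 180 mm) begins 59 mm behind the grasp point.
Start: joints at [1.203, 0.124, 1.65, -0, 1.367, -0.083], TCP at [0.183, 0.624, 0.292] pointing down, gripper open.
Joint ranges: [-2.61, 2.61], [-1.02, 2.33], [0.03, 2.71], [-1.35, 4.49], [0.32, 2.68], [-2.91, 2.91]. Speed limits (rad/s): [2.57, 2.57, 3.14, 3.14, 3.14, 3.14].

## Interface

Orientations are given as a unit quaternion [x, y, z, w].
In Python, from bench import manip gives the robot as it stands. The module is installed in compiled form; this text tells all that it offers.
- The arm moves only by the tool servo_tool, never from a script. Its argument "targets" is a list of rows, each a list of 7 numbers: the turn, a rotation vector about the world's x, y, z in rad, then the shift along the world's x, y, z in mm, then the closure, from -1 (fully open) to 1 (shut). In form: [[wx, wy, wz, tx, ty, tz, fingers], ...]. A call has exactly 5 rows; each row is the pose to reach, as a shift and turn from the pose commanded when the call began; what a row does not reach only later rows make up. A row lasts 1/10 s, in which the tool goes at most 50 mm and 8.59 degrees, less where a joint would pass 70% of its speed; a pose out of reach is approached as far as the arm can. A call with a gripper value outside its range is refused whole. The fingers move at their own pace and stop on an object; "force" is the grip in N (left out, the last holds). Time passes only in rows, so rows that repeat a pose let the fingers close, or fill a call up. It gives the time, the measured TCP pose, the force, the opening and the grip force at its end, in the units of the state.
- manip.sense(): the state, without advancing time (a new reading comes with each control period).
- manip.read_camera(name): name is "side" or "top" or "wrist"; returns the picture (400x640x3 uint8, red, green, blue); there is no depth.
- manip.camera_params(name): a dict with "vertical_fov" (degrees; the focal length in pixels is half the picture's height over the tangent of half this angle, whatever the lens; pixels are square), "cx", "cy" (the principal point, pixels), "R" (3x3) and "t" (3): a world point X has camera coordinates R X + t. Camera axes: x right, y down, z forward; pixel columns grow to the right and rows downward; lengths in m; the calibration is good to about 2 mm. A picture is of the moment at which its call begins: read the wrist's pose just before it. camera_params takes no time and is no camera call; for the wrist camera it gives the pose at the moment of the call.
- manip.sign_off(): hands the job in; it is judged then, once.
The state is a dict: "time": time; "joint_pos": joint angles; "joint_vel": joint speeds; "tau": joint torques, N m; "eef_pos": TCP position; "ee_rot": TCP orientation; "ft_force": force on the tool from outside, world axes, zero at the start; "moment": the same for the moment, N m; "width": finger opening in m; "gripper_force": force on a finger pad.
Only numpy, scipy, OpenCV 4.12 (cv2) and the standard library are available. Lean on these libraries where they do the work, as an engineer would, in place of code of your own. Each camera call takes 0.05 s, during which the arm holds its last target. There are 200 camera calls.

## Task

Lock the slide scanner for moving: draw the lock pin out of its stand, put it through the slot in the scanner's lid and slide its tip along the hidden carriage, pressing only lightly (about 5 N; 25 N would bend the carriage), until it drops into the carriage's hole. Then push it fully home without thumping it, so that its collar lies flat on the lid, and let go; leave the small things lying about where they are.

Things in the scene. Friction and masses are not known exactly. Their poses are not given: they have to be found in the camera images.
- lock_pin_grip (a point): Lock pin, standing upright, 88 mm long: steel shank 10 mm across, 44 mm long, rounded nose; above it a flat collar 24 mm across, 4 mm thick; above that a grey round grip 16 mm across, 40 mm high. This point: middle of the grip, on the axis, 68 mm above the tip, 24 mm above the collar's underside, 20 mm below the top. z points from tip to grip. About 0.08 kg.
- lock_pin_tip (a point): The very tip of the lock pin's shank, on its axis (z points towards the grip). The nose is 4 mm across at the tip and reaches the full 10 mm at 5 mm above it.
- lock_pin: The lock pin as a body; its origin is also the tip of the shank, z towards the grip.
- pin_stand: Grey fixed block 44 x 44 x 52 mm on a 64 x 64 x 6 mm foot, with one upright hole (12 mm wide, 48 mm deep) in its top in which the lock pin stands, collar on the block's top. Origin: centre of its underside.
- scanner: Slide scanner: a low white housing 110 x 160 x 60 mm, fixed to the worktop. Origin: centre of its underside, z up, y along its long side and along the slot in its lid, x away from its front (which has a slide mouth).
- scanner_slot (a point): Centre of the slot in the scanner's lid, at the lid's upper face (60 mm above the worktop); axes as the scanner's. Slot 14 mm wide (x), 64 mm long (y); lid 5 mm thick. A black spring flap under it, hinged on the +x long side, hides the inside; the pin pushes it down with under 2 N and it then leans on the pin. Fully home, the collar lies on the lid, tip 44 mm below this point.
- petri_1: Petri dish 60 x 60 x 16 mm, loose bystander; origin at the centre of its underside.
- coverglass_box: Small box of cover glasses 30 x 50 x 14 mm, loose bystander; origin at the centre of its underside.
- tally_counter: Round hand tally counter 55 x 69 x 19 mm, loose bystander; origin at the centre of its underside.
- scanner_deck (a point): Point 28 mm straight below scanner_slot, at the level of the carriage's flat top, which lies everywhere under the slot. The carriage has one round hole, 12 mm wide, 18 mm deep, on the slot's centre line, anywhere up to 22 mm either way along y from here: unseen, its place not told. It does not shift under light forces. With the tip on the carriage the collar stands 16 mm above the lid.

How it is judged:
On the way, in this order (a step that is already met when the one before it is completed fails the run):
1. the lock pin is drawn clear of its stand (z of lock_pin_tip in the frame of pin_stand above 0.055 m), for 0.1 s.
2. the pin's tip is inside the scanner through the slot (z of lock_pin_tip in the frame of scanner_slot between -0.04 and -0.012 m and x of lock_pin_tip in the frame of scanner_slot between -0.007 and 0.007 m and y of lock_pin_tip in the frame of scanner_slot between -0.032 and 0.032 m).
At the end, for the whole second after the job is handed in: The lock pin stands in the carriage's hole, tip at least 41.5 mm below the lid's upper face (44 mm is fully home), within 5 mm of the slot's centre line and 27 mm of its middle, within 0.08 rad of upright, at rest (z of lock_pin_tip in the frame of scanner_slot below -0.0415 m and x of lock_pin_tip in the frame of scanner_slot between -0.005 and 0.005 m and y of lock_pin_tip in the frame of scanner_slot between -0.027 and 0.027 m and angle between lock_pin_tip's own z axis and vertical below 0.08 rad and linear speed of lock_pin below 0.02 m/s); the robot touches nothing.
It fails at once if the pin is pressed against the scanner with more than 25 N before its collar reaches the lid (contact force between lock_pin and scanner above 25 N and z of lock_pin_tip in the frame of scanner_slot above -0.0415 m).
It fails at once if the pin is thumped or pressed on the lid with more than 40 N (contact force between lock_pin and scanner above 40 N).
It fails at once if a bystander is moved by more than 25 mm (distance of any of petri_1, coverglass_box, tally_counter from where it was at the start of the episode above 0.025 m).
It also fails if it takes over 48 s, if anything falls off the work surface, if the arm or the gripper's body presses on something with over 40 N, if the wrist force passes 120 N, or if a joint passes its speed limit or range.

## Working session

There is one attempt and no reset: what is moved stays moved. The work goes in short steps, Python scripts to look and compute and a tool call to move; the robot and the scene stay as the last step left them, time stands still between calls to the robot, and variables do not carry over. Pictures are saved under pics/ and viewed, at most 10 in all, crops included, and the job is handed in when it is done.

Besides the shell and the picture viewer there is one more tool, called after ">>>" as name([rows], argument=value, ...), one row to a line, values as JSON. servo_tool: Moves the arm, as the interface text tells. Its arguments: {"type":"object","properties":{"targets":{"type":"array","items":{"type":"array","items":{"type":"number"}}},"force":{"type":"number"}},"required":["targets"]}

```bash
mkdir -p pics
python3 - <<'E'
from bench import manip
import cv2,numpy as np
print(manip.sense())
for n in("side","top"):
    p=manip.camera_params(n);print(n,p)
    cv2.imwrite(f"pics/{n}0.png",cv2.cvtColor(manip.read_camera(n),cv2.COLOR_RGB2BGR))
E
```

```text
{'time': 0.0, 'joint_pos': array([ 1.20338844e+00,  1.24500116e-01,  1.65160205e+00, -5.08012422e-05,
        1.36749909e+00, -8.25763552e-02]), 'joint_vel': array([-0.00170966, -0.00036682, -0.0003219 ,  0.00091269, -0.00133664,
        0.0003361 ]), 'tau': array([-1.47995521e-03, -4.17613685e+01, -3.59923983e+01,  7.74169690e-02,
        4.92727244e-02, -1.77103802e-04]), 'eef_pos': array([0.18250562, 0.62337515, 0.29103265]), 'ee_rot': array([ 1.41929662e-01,  9.89876236e-01, -9.84537478e-04, -1.99812759e-04]), 'ft_force': array([ 0.42819897,  0.1287737 , -0.4447404 ]), 'moment': array([ 0.02836842, -0.04184907, -0.04759299]), 'gripper_force': 0.0, 'width': 0.0949389008264511}
side {'vertical_fov': 46.91445791817464, 'cx': 325.12986515073015, 'cy': 196.84959089754796, 'R': array([[ 0.96434435, -0.26410028,  0.01705912],
       [-0.14116042, -0.56782027, -0.81095861],
       [ 0.22386091,  0.77963528, -0.58485478]]), 't': array([-0.52631044,  0.03496395,  0.90040094])}
top {'vertical_fov': 46.6789094887454, 'cx': 327.1762277419124, 'cy': 197.56849955213985, 'R': array([[-0.02273212, -0.99949045, -0.02240717],
       [-0.9908465 ,  0.02550737, -0.13256164],
       [ 0.13306564,  0.01918866, -0.99092146]]), 't': array([-0.10821482,  0.49981751,  0.84949682])}
```

View pics/top0.png

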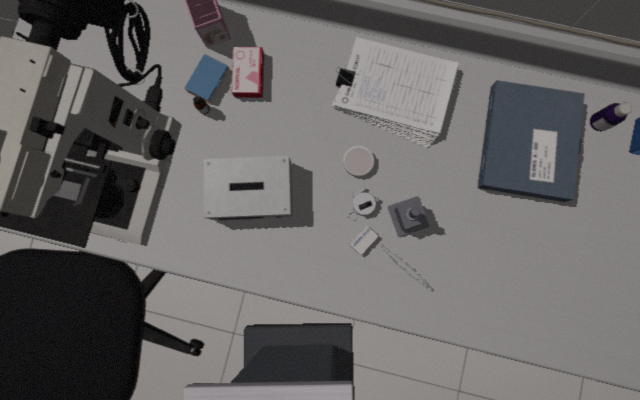

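View pics/side0.png

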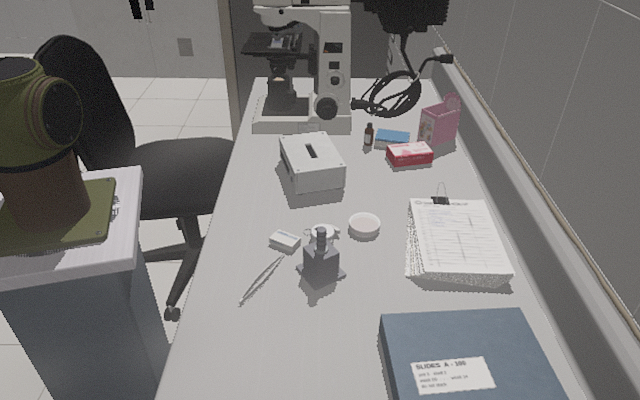

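The top view shows the scanner at about (247,187) with its slot at (246,186), and the stand at (410,217) with the grip's top near (417,211). In the side view the slot is at (313,151) and the pin's top at (321,230). The bystanders lie between scanner and stand. Next I'll make enlarged crops.

```bash
cat > h.py <<'E'
from bench import manip
import cv2,numpy as np
def ray(n,uv,p=None):
    p=p or manip.camera_params(n);f=200/np.tan(np.radians(p['vertical_fov']/2))
    R,t=np.array(p['R']),np.array(p['t'])
    d=R.T@np.array([(uv[0]-p['cx'])/f,(uv[1]-p['cy'])/f,1]);return -R.T@t,d/np.linalg.norm(d)
def plane(r,z): c,d=r;return c+d*(z-c[2])/d[2]
def tri(*rs):
    A=sum(np.eye(3)-np.outer(d,d) for c,d in rs);b=sum((np.eye(3)-np.outer(d,d))@c for c,d in rs)
    X=np.linalg.solve(A,b);return X,[np.linalg.norm(np.cross(X-c,d)) for c,d in rs]
def save(n,im): cv2.imwrite(f"pics/{n}.png",cv2.cvtColor(im,cv2.COLOR_RGB2BGR))
E
python3 - <<'E'
from h import *
T=cv2.imread('pics/top0.png');S=cv2.imread('pics/side0.png')
def c(I,u,v,w,h,k): return cv2.resize(I[v:v+h,u:u+w],None,fx=k,fy=k,interpolation=cv2.INTER_CUBIC)
a=np.hstack([c(T,380,187,66,50,6),c(S,290,215,66,50,6)])
b=np.hstack([c(T,196,147,100,74,3.96),c(S,265,125,100,74,3.96)])
cv2.imwrite('pics/crop1.png',np.vstack([a,b]))
def slot(I,x0,x1,y0,y1):
    g=cv2.cvtColor(I,cv2.COLOR_BGR2GRAY)[y0:y1,x0:x1]
    m=(g<75).astype(np.uint8);cs,_=cv2.findContours(m,0,2);k=max(cs,key=cv2.contourArea)
    r=cv2.minAreaRect(k);return np.array(r[0])+[x0,y0],r[1:],cv2.boxPoints(r)+[x0,y0]
s1=slot(T,222,272,172,200);s2=slot(S,298,328,138,168)
print(s1,s2)
r1,r2=ray('top',s1[0]),ray('side',s2[0])
print(tri(r1,r2),plane(r1,.06),plane(r2,.06))
for q in s1[2]: print(plane(ray('top',q),.06))
E
```

```text
(array([246.43413925, 185.9194088 ]), ((7.118823051452637, 33.17953872680664), 87.61405944824219), array([[229.7105732 , 183.05372334],
       [262.86134338, 181.67244244],
       [263.15770721, 188.78509521],
       [230.00693512, 190.16637421]])) (array([310.80000019, 151.10000038]), ((13.416407585144043, 4.0249223709106445), 63.43495178222656), array([[306.        , 146.        ],
       [309.60000038, 144.20000076],
       [315.60000038, 156.20000076],
       [312.        , 158.        ]]))
(array([0.52001889, 0.02927529, 0.05533074]), [np.float64(0.0003075588725413759), np.float64(0.0003075588725416546)]) [0.51894294 0.02840341 0.06      ] [0.51841344 0.02148393 0.06      ]
[0.52515472 0.0595934  0.06      ]
[ 0.52611731 -0.00219027  0.06      ]
[ 0.51275168 -0.00268351  0.06      ]
[0.5117747  0.05897095 0.06      ]
```

View pics/crop1.png

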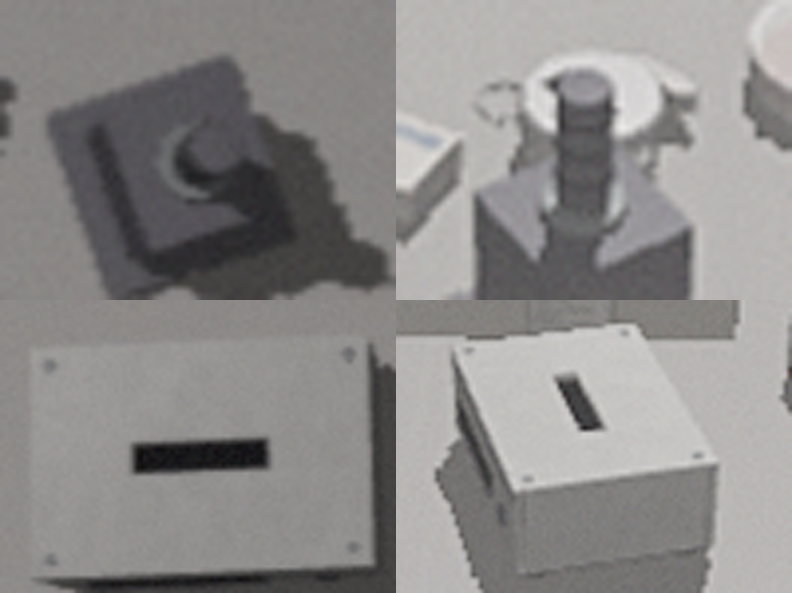

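The crops show the grip's top disc at about (416.2,212.3) in the top view and (321.5,229.2) in the side view. The slot is clean and dark, and the slide mouth faces the robot, so scanner x ≈ world +x.

Run:
```python
from h import *
a,b=ray('top',(416.2,212.3)),ray('side',(321.5,229.2))
print(tri(a,b),plane(a,.146),plane(b,.146))
# lid corners (screws) in both: TL, TR, BR, BL of top <-> side
for n,t,s in [("far+y",(50,366-300),(627,332-300)),("far-y",(348,354-300),(698,455-300)),("near-y",(353,547-300),(528,478-300)),("near+y",(50,560-300),(470,350-300))]:
    ut=(196+t[0]/3.96,147+t[1]/3.96);us=(265+(s[0]-396)/3.96,125+s[1]/3.96)
    r,q=ray('top',ut),ray('side',us);print(n,tri(r,q),plane(r,.06))
p=manip.camera_params('wrist');R=np.array(p['R']);print(p['vertical_fov'],-R.T@p['t'],R[2])
```

```text
(array([ 0.46043952, -0.27728095,  0.09339432]), [np.float64(0.001712861523507699), np.float64(0.0017128615235075546)]) [ 0.45362633 -0.2679101   0.146     ] [ 0.4452721  -0.33811623  0.146     ]
far+y (array([0.56567483, 0.09993596, 0.05707103]), [np.float64(0.0020757682912264956), np.float64(0.002075768291226332)]) [0.56295494 0.09940419 0.06      ]
far-y (array([ 0.56681774, -0.04162541,  0.05740072]), [np.float64(0.0013983201025767067), np.float64(0.001398320102576567)]) [ 0.56484522 -0.04167593  0.06      ]
near-y (array([ 0.47495487, -0.04301644,  0.05795061]), [np.float64(0.0013410548986646808), np.float64(0.0013410548986646906)]) [ 0.47339393 -0.04305838  0.06      ]
near+y (array([0.47250573, 0.09881177, 0.05777125]), [np.float64(0.0014070824453832381), np.float64(0.0014070824453834027)]) [0.47086484 0.0983578  0.06      ]
71.70432009938186 [0.11420464 0.64393338 0.38443552] [ 0.24458041 -0.07399408 -0.96680158]
```

>>> servo_tool([
  [0, 0, 0.06, 9, -48, 0, -1],
  [0, 0, 0.12, 18, -96, 0, -1],
  [0, 0, 0.18, 27, -144, 0, -1],
  [0, 0, 0.24, 36, -192, 0, -1],
  [0, 0, 0.3, 45, -240, 0, -1],
])

```text
time: 0.6
eef_pos: [0.2274, 0.3819, 0.2916]
ee_rot: [-0.009, 1.0, -0.0, -0.0]
ft_force: [0.6, -0.3, 0.6]
width: 0.0952
gripper_force: 0.0
```

>>> servo_tool([
  [0, 0, 0, 14, -46, 0, -1],
  [0, 0, 0, 28, -92, 0, -1],
  [0, 0, 0, 42, -138, 0, -1],
  [0, 0, 0, 56, -184, 0, -1],
  [0, 0, 0, 70, -230, 0, -1],
])

```text
time: 1.1
eef_pos: [0.2974, 0.1521, 0.2919]
ee_rot: [-0.008, 1.0, 0.0, 0.0]
ft_force: [0.3, -0.8, 0.6]
width: 0.0949
gripper_force: 0.0
```

>>> servo_tool([
  [0, 0, 0, 16, -46, 0, -1],
  [0, 0, 0, 32, -92, 0, -1],
  [0, 0, 0, 48, -138, 0, -1],
  [0, 0, 0, 64, -184, 0, -1],
  [0, 0, 0, 80, -230, 0, -1],
])

```text
time: 1.6
eef_pos: [0.3775, -0.0784, 0.2921]
ee_rot: [-0.007, 1.0, 0.0, 0.0]
ft_force: [1.5, 0.3, 1.2]
width: 0.095
gripper_force: 0.0
```

>>> servo_tool([
  [0, 0, 0, 18, -45, 0, -1],
  [0, 0, 0, 36, -90, 0, -1],
  [0, 0, 0, 54, -135, 0, -1],
  [0, 0, 0, 72, -180, 0, -1],
  [0, 0, 0, 82, -200, 0, -1],
])

```text
time: 2.1
eef_pos: [0.46, -0.2795, 0.2914]
ee_rot: [-0.006, 1.0, 0.0, -0.001]
ft_force: [-0.0, 1.8, 0.8]
width: 0.0953
gripper_force: 0.0
```

Run:
```python
from h import *
s=manip.sense();print(s['time'],s['eef_pos'],s['ee_rot'],s['joint_pos'])
p=manip.camera_params('wrist');import pickle;pickle.dump(p,open('w1.pkl','wb'))
save('w1',manip.read_camera('wrist'))
```

```text
2.1 [ 0.4599716  -0.27948187  0.29136349] [-6.18837995e-03  9.99980724e-01  5.63695770e-05 -5.01865989e-04] [-6.45538284e-01 -1.23923787e-01  1.89952080e+00 -5.30178552e-04
  1.36686206e+00 -2.22860385e+00]
```

View pics/w1.png

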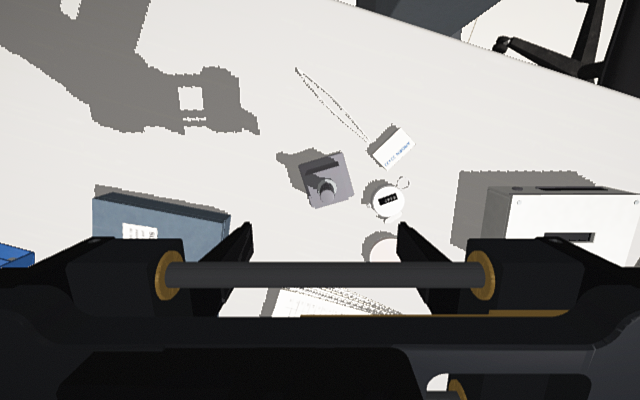

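The wrist view shows the stand at about (327,180), with the grip leaning down-image to about (327,195). I'll zoom in for a precise second-view height.

Run:
```python
from h import *
I=cv2.imread('pics/w1.png')[145:215,290:365]
I=cv2.convertScaleAbs(I,alpha=1.3,beta=10)
cv2.imwrite('pics/w1c.png',cv2.resize(I,None,fx=8,fy=8,interpolation=cv2.INTER_CUBIC))
```

```text
(no output)
```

View pics/w1c.png

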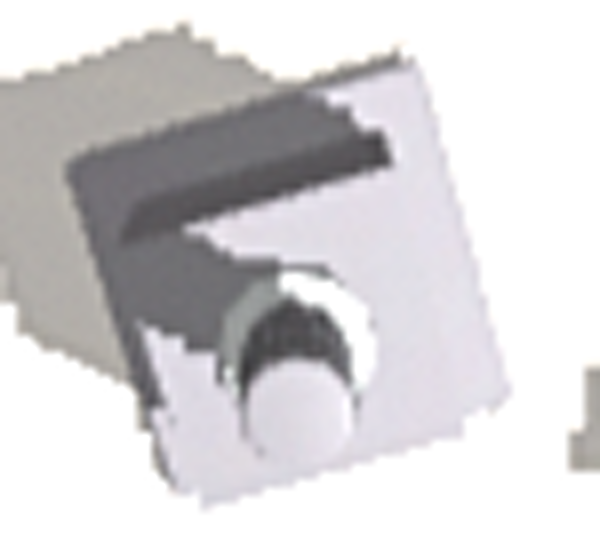

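The grip's top disc is centred at about (326.9,196.0) in the wrist picture, and the collar at about (326.8,187.1).

Run:
```python
from h import *
import pickle;p=pickle.load(open('w1.pkl','rb'))
w=ray('wrist',(326.9,196.0),p);a,b=ray('top',(415.8,211.9)),ray('side',(321.1,228.8))
for rs in [(a,b),(w,a),(w,b),(w,a,b)]: print(tri(*rs))
for r in (w,a,b): print(plane(r,.096))
print('collar',plane(ray('wrist',(326.8,187.1),p),.056))
# slot in wrist view
g=cv2.cvtColor(cv2.imread('pics/w1.png'),cv2.COLOR_BGR2GRAY)[229:246,535:605]
m=(g<70).astype(np.uint8);k=max(cv2.findContours(m,0,2)[0],key=cv2.contourArea);r=cv2.minAreaRect(k)
c=np.array(r[0])+[535,229];print(r,c)
sw=ray('wrist',c,p);st=ray('top',(246.43,185.92));print(tri(sw,st),plane(sw,.06),plane(st,.06))
```

```text
(array([ 0.4605758 , -0.27646705,  0.09364036]), [np.float64(0.001146022059300962), np.float64(0.001146022059300897)])
(array([ 0.45980031, -0.27604222,  0.09970719]), [np.float64(0.001241894044155504), np.float64(0.0012418940441555192)])
(array([ 0.46195643, -0.27674353,  0.09391513]), [np.float64(0.00028823527429797005), np.float64(0.00028823527429788434)])
(array([ 0.46108754, -0.27660075,  0.09395592]), [np.float64(0.0011319032651878071), np.float64(0.0017099702240623855), np.float64(0.0006053520152734911)])
[ 0.46172679 -0.27678368  0.096     ]
[ 0.45920868 -0.27585085  0.096     ]
[ 0.46098621 -0.27922274  0.096     ]
collar [ 0.46067823 -0.2765928   0.056     ]
((28.0, 10.0), (12.0, 56.0), 90.0) [563. 239.]
(array([0.52286706, 0.02872107, 0.0537594 ]), [np.float64(0.0030241910881176194), np.float64(0.00302419108811763)]) [0.5232513  0.02220434 0.06      ] [0.51894203 0.02841112 0.06      ]
```

>>> servo_tool([
  [0, 0, 0, 1, 2.5, -45, -1],
  [0, 0, 0, 1, 2.5, -90, -1],
  [0, 0, 0, 1, 2.5, -125, -1],
  [0, 0, 0, 1, 2.5, -147, -1],
  [0, 0, 0, 1, 2.5, -152, -1],
])

```text
time: 2.65
eef_pos: [0.4585, -0.2717, 0.1363]
ee_rot: [-0.008, 1.0, 0.002, -0.003]
ft_force: [0.4, -0.3, 0.1]
width: 0.095
gripper_force: 0.0
```

>>> servo_tool([
  [0, 0, 0, 0, 0, 0, 0.3],
  [0, 0, 0, 0, 0, 0, 0.6],
  [0, 0, 0, 0, 0, 0, 0.8],
  [0, 0, 0, 0, 0, 0, 1],
  [0, 0, 0, 0, 0, 0, 1],
], force=15)

```text
time: 3.15
eef_pos: [0.4611, -0.274, 0.1413]
ee_rot: [-0.008, 1.0, -0.001, 0.001]
ft_force: [-0.8, -0.4, -0.9]
width: 0.0601
gripper_force: 0.0
```

Run:
```python
from h import *
s=manip.sense();print(s)
save('w2',manip.read_camera('wrist'))
```

```text
{'time': 3.15, 'joint_pos': array([-6.36293605e-01,  1.85244952e-02,  2.03025556e+00,  1.72985774e-05,
        1.09103728e+00, -2.22227312e+00]), 'joint_vel': array([-0.00094088,  0.00559331,  0.00562708,  0.00087838, -0.00110503,
       -0.00068443]), 'tau': array([ 1.18018620e-02, -3.28805888e+01, -3.20244384e+01, -6.93703070e-02,
        3.71793145e-02,  2.93270227e-05]), 'eef_pos': array([ 0.46106364, -0.2739876 ,  0.14128897]), 'ee_rot': array([-7.58753152e-03,  9.99970820e-01, -5.26728153e-04,  7.14529934e-04]), 'ft_force': array([-0.79858742, -0.400825  , -0.88273004]), 'moment': array([ 0.04082912, -0.01991094, -0.04295826]), 'gripper_force': 0.0, 'width': 0.060125019510251135}
```

>>> servo_tool([
  [0, 0, 0, 0, -2.5, -2, 1],
  [0, 0, 0, 0, -2.5, -2, 1],
  [0, 0, 0, 0, -2.5, -2, 1],
  [0, 0, 0, 0, -2.5, -2, 1],
  [0, 0, 0, 0, -2.5, -2, 1],
], force=15)

```text
time: 3.7
eef_pos: [0.4607, -0.2762, 0.1382]
ee_rot: [-0.008, 1.0, -0.0, -0.0]
ft_force: [0.3, -0.0, 0.5]
width: 0.0163
gripper_force: 0.2
```

>>> servo_tool([
  [0, 0, 0, 0, 0, 0, 1],
  [0, 0, 0, 0, 0, 0, 1],
  [0, 0, 0, 0, 0, 0, 1],
  [0, 0, 0, 0, 0, 0, 1],
  [0, 0, 0, 0, 0, 0, 1],
])

```text
time: 4.2
eef_pos: [0.4606, -0.2762, 0.1382]
ee_rot: [-0.008, 1.0, 0.0, -0.0]
ft_force: [-0.3, -0.9, -0.4]
width: 0.0161
gripper_force: 15.0
```

>>> servo_tool([
  [0, 0, 0, 0, 0, 0, 1],
  [0, 0, 0, 0, 0, 4, 1],
  [0, 0, 0, 0, 0, 12, 1],
  [0, 0, 0, 0, 0, 22, 1],
  [0, 0, 0, 0, 0, 35, 1],
], force=45)

```text
time: 4.7
eef_pos: [0.4606, -0.2761, 0.1742]
ee_rot: [-0.008, 1.0, 0.0, -0.0]
ft_force: [0.1, -0.2, -0.8]
width: 0.0153
gripper_force: 45.0
```

>>> servo_tool([
  [0, 0, 0, 0, 0, 15, 1],
  [0, 0, 0, 0, 0, 30, 1],
  [0, 0, 0, 0, 0, 50, 1],
  [0, 0, 0, 0, 0, 65, 1],
  [0, 0, 0, 0, 0, 65, 1],
])

```text
time: 5.2
eef_pos: [0.4619, -0.2771, 0.2421]
ee_rot: [-0.008, 1.0, -0.002, 0.002]
ft_force: [0.2, -0.1, 0.4]
width: 0.015
gripper_force: 45.0
```

Run:
```python
from h import *
s=manip.sense();print(s['time'],s['eef_pos'],s['ft_force'],s['width'],s['gripper_force'])
S=manip.read_camera('side');W=manip.read_camera('top');save('s3',S);save('t3',W)
save('c3',np.hstack([cv2.resize(S[160:280,270:370],None,fx=4,fy=4,interpolation=2),cv2.resize(W[150:270,360:460],None,fx=4,fy=4,interpolation=2)]))
```

```text
5.2 [ 0.46187357 -0.27707329  0.24208388] [ 0.23863276 -0.05856047  0.40516421] 0.015000524366935143 44.998868107795715
```

View pics/c3.png

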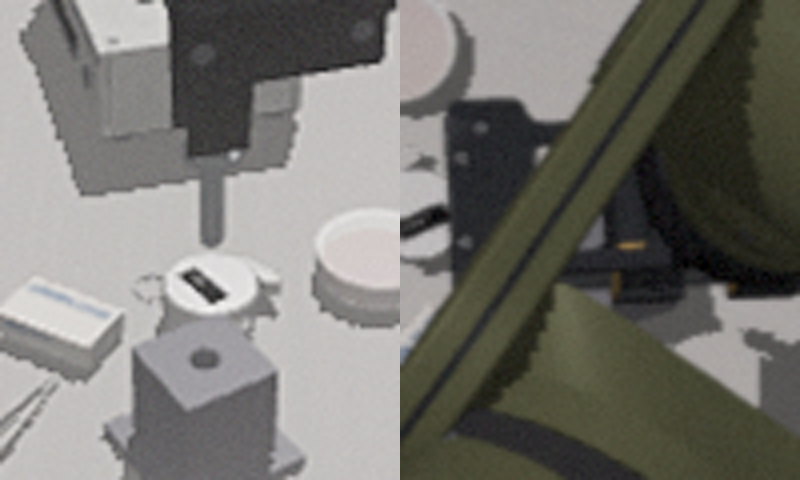

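The pin is out of the stand and hangs upright in the fingers, with the tip at about (322.9,221) in the side view. Next I move over the slot.

>>> servo_tool([
  [0, 0, 0, 6, 35, 0, 1],
  [0, 0, 0, 14, 75, 0, 1],
  [0, 0, 0, 23, 120, 0, 1],
  [0, 0, 0, 32, 165, 0, 1],
  [0, 0, 0, 40, 205, 0, 1],
])

```text
time: 5.8
eef_pos: [0.5, -0.0691, 0.2367]
ee_rot: [-0.008, 1.0, 0.0, -0.001]
ft_force: [-0.2, -0.3, -0.9]
width: 0.0153
gripper_force: 45.0
```

>>> servo_tool([
  [0, 0, 0, 8, 35, -5, 1],
  [0, 0, 0, 13, 60, -15, 1],
  [0, 0, 0, 18, 76, -25, 1],
  [0, 0, 0, 18, 76, -25, 1],
  [0, 0, 0, 18, 76, -25, 1],
])

```text
time: 6.3
eef_pos: [0.518, 0.0048, 0.212]
ee_rot: [-0.008, 1.0, -0.0, -0.001]
ft_force: [0.1, -0.7, -1.0]
width: 0.0154
gripper_force: 45.0
```

Run:
```python
from h import *
s=manip.sense();print(s['time'],s['eef_pos'],s['ee_rot'],s['ft_force'])
p=manip.camera_params('wrist');W=manip.read_camera('wrist');S=manip.read_camera('side');save('s4',S);save('w4',W)
import pickle;pickle.dump(p,open('w4.pkl','wb'))
save('c4',np.hstack([cv2.resize(S[110:185,260:360],None,fx=4,fy=4,interpolation=2),cv2.resize(W[130:280,220:420],None,fx=2,fy=2,interpolation=2)]))
```

```text
6.3 [0.51798614 0.00479628 0.21204783] [-8.01094735e-03  9.99967040e-01 -9.77525612e-05 -1.31713798e-03] [ 0.08406249 -0.72261474 -0.97182043]
```

View pics/c4.png

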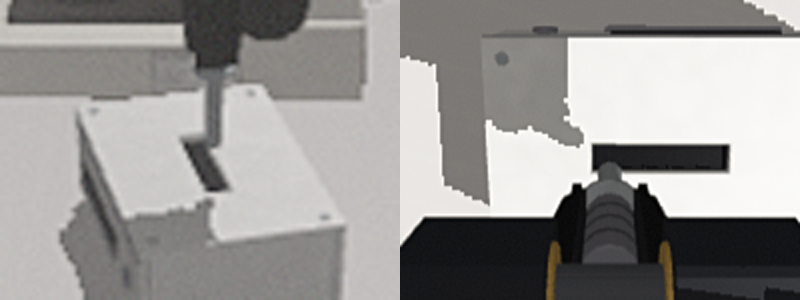

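Side crop: the tip is at about (313.1,146.2) px, right over the far part of the slot, with the slot's centre at about (311.2,150.7). Wrist crop: the slot spans about (316–364, 202–215.5), with the tip near (325,211) in front of its −y end.

Run:
```python
from h import *
import pickle;p=pickle.load(open('w4.pkl','rb'))
# tight slot mask in wrist
W=cv2.imread('pics/w4.png');g=cv2.cvtColor(W,cv2.COLOR_BGR2GRAY)
print('row profile col350',[int(v) for v in g[196:222,350]]);print('col profile row207',[int(v) for v in g[207,310:322]],[int(v) for v in g[207,360:370]])
def proj(p,X):
    f=200/np.tan(np.radians(p['vertical_fov']/2));c=np.array(p['R'])@X+p['t'];return p['cx']+f*c[0]/c[2],p['cy']+f*c[1]/c[2]
e=np.array([.518,.0048,.212])
print('tip pred wrist',proj(p,e-[0,0,.130]),'side',proj(manip.camera_params('side'),e-[0,0,.130]))
for uv in[(316,202),(364,202),(364,215.5),(316,215.5),(350,208.8)]:print(uv,plane(ray('wrist',uv,p),.06))
print('side slot',plane(ray('side',(311.2,150.7)),.06),'tip side',plane(ray('side',(313.1,146.2)),.082))
print('tip wrist',plane(ray('wrist',(325,211),p),.082))
```

```text
row profile col350 [245, 245, 245, 247, 251, 224, 107, 30, 30, 33, 33, 35, 34, 32, 32, 34, 33, 30, 33, 95, 166, 238, 248, 247, 246, 246]
col profile row207 [242, 242, 242, 243, 247, 227, 65, 19, 26, 29, 30, 29] [34, 36, 36, 36, 37, 37, 38, 36, 38, 38]
tip pred wrist (np.float64(324.42593037614125), np.float64(213.09654263313192)) side (np.float64(312.4952086431677), np.float64(145.938446778719))
(316, 202) [ 0.51441357 -0.00302341  0.06      ]
(364, 202) [0.5137291  0.04112195 0.06      ]
(364, 215.5) [0.52676139 0.04179316 0.06      ]
(316, 215.5) [ 0.52745593 -0.00292437  0.06      ]
(350, 208.8) [0.52045265 0.02849946 0.06      ]
side slot [0.51966815 0.02294837 0.06      ] tip side [0.51896852 0.00342167 0.082     ]
tip wrist [0.51613714 0.00525645 0.082     ]
```

The wrist view puts the slot's centre at about (0.521,0.0288), and y is already about 24 mm on the −y side. I'll lower the tip to just above the lid and compare directly.

>>> servo_tool([
  [0, 0, 0, 1, 0, -4, 1],
  [0, 0, 0, 2.5, 0, -8, 1],
  [0, 0, 0, 2.5, 0, -13, 1],
  [0, 0, 0, 2.5, 0, -17, 1],
  [0, 0, 0, 2.5, 0, -17, 1],
])

```text
time: 6.9
eef_pos: [0.5206, 0.0047, 0.1952]
ee_rot: [-0.007, 1.0, 0.0, -0.001]
ft_force: [-0.5, 0.0, -0.9]
width: 0.0152
gripper_force: 45.0
```

Run:
```python
from h import *
s=manip.sense();print(s['time'],s['eef_pos'],s['ee_rot'],s['ft_force'])
p=manip.camera_params('wrist');W=manip.read_camera('wrist');S=manip.read_camera('side');save('s5',S);save('w5',W)
import pickle;pickle.dump(p,open('w5.pkl','wb'))
b=cv2.resize(W[175:225,300:400],None,fx=8,fy=8,interpolation=2)
save('c5',cv2.convertScaleAbs(np.clip(b,0,150),alpha=1.7))
g=cv2.cvtColor(W,cv2.COLOR_RGB2GRAY)
for c in (345,360,375):print([int(v) for v in g[185:215,c]])
```

```text
6.9 [0.52061677 0.00471718 0.19520494] [-7.48614003e-03  9.99971568e-01  9.15571298e-05 -9.01213406e-04] [-0.52474716  0.03374968 -0.91693099]
[244, 244, 244, 244, 245, 245, 245, 245, 245, 245, 245, 245, 245, 245, 245, 245, 246, 251, 224, 107, 30, 29, 32, 32, 33, 34, 34, 32, 34, 34]
[247, 247, 247, 246, 246, 246, 245, 245, 245, 244, 244, 244, 244, 244, 245, 246, 247, 252, 227, 108, 33, 33, 36, 35, 37, 36, 36, 35, 35, 36]
[245, 245, 245, 245, 245, 246, 245, 246, 246, 245, 245, 246, 246, 247, 247, 247, 248, 253, 229, 110, 34, 35, 39, 39, 40, 37, 40, 38, 39, 40]
```

View pics/c5.png

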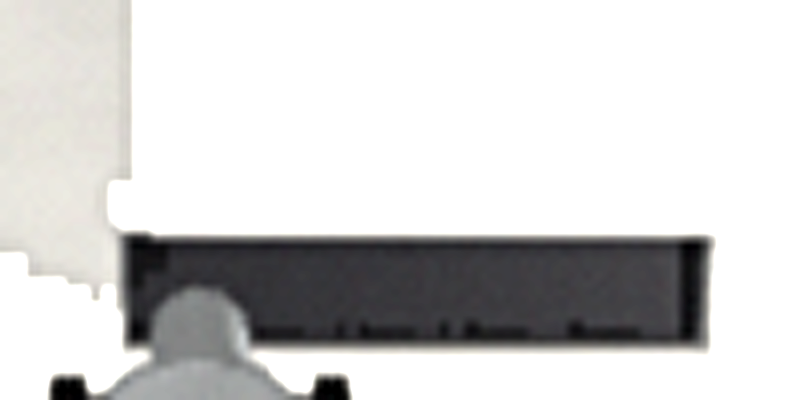

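The nose sits 0.6 mm from the slot's centre line and 24 mm to the −y side. That is good to enter.

>>> servo_tool([
  [0, 0, 0, -0.5, 0, -2, 1],
  [0, 0, 0, -0.5, 0, -4, 1],
  [0, 0, 0, -0.5, 0, -6, 1],
  [0, 0, 0, -0.5, 0, -8, 1],
  [0, 0, 0, -0.5, 0, -8, 1],
])

```text
time: 7.5
eef_pos: [0.5204, 0.0048, 0.1878]
ee_rot: [-0.008, 1.0, 0.0, -0.0]
ft_force: [0.5, -0.1, -1.1]
width: 0.0153
gripper_force: 45.0
```

>>> servo_tool([
  [0, 0, 0, 0, 0, -2, 1],
  [0, 0, 0, 0, 0, -4, 1],
  [0, 0, 0, 0, 0, -6, 1],
  [0, 0, 0, 0, 0, -8, 1],
  [0, 0, 0, 0, 0, -8, 1],
])

```text
time: 8.0
eef_pos: [0.5205, 0.0048, 0.18]
ee_rot: [-0.008, 1.0, -0.0, -0.0]
ft_force: [0.1, -0.3, -0.1]
width: 0.0152
gripper_force: 45.0
```

>>> servo_tool([
  [0, 0, 0, 0, 0, -2, 1],
  [0, 0, 0, 0, 0, -4, 1],
  [0, 0, 0, 0, 0, -6, 1],
  [0, 0, 0, 0, 0, -8, 1],
  [0, 0, 0, 0, 0, -8, 1],
])

```text
time: 8.5
eef_pos: [0.5202, 0.0048, 0.1716]
ee_rot: [-0.008, 1.0, 0.0, -0.001]
ft_force: [-1.2, -0.3, -1.2]
width: 0.0149
gripper_force: 45.0
```

>>> servo_tool([
  [0, 0, 0, 0, 0, -1.5, 1],
  [0, 0, 0, 0, 0, -3, 1],
  [0, 0, 0, 0, 0, -4.5, 1],
  [0, 0, 0, 0, 0, -6, 1],
  [0, 0, 0, 0, 0, -6, 1],
])

```text
time: 9.0
eef_pos: [0.5205, 0.0048, 0.1659]
ee_rot: [-0.008, 1.0, 0.0, -0.0]
ft_force: [-0.7, 0.2, -0.9]
width: 0.0152
gripper_force: 45.0
```

>>> servo_tool([
  [0, 0, 0, 0, 0, -0.4, 1],
  [0, 0, 0, 0, 0, -0.8, 1],
  [0, 0, 0, 0, 0, -1.2, 1],
  [0, 0, 0, 0, 0, -1.6, 1],
  [0, 0, 0, 0, 0, -2, 1],
])

```text
time: 9.5
eef_pos: [0.5207, 0.0048, 0.1643]
ee_rot: [-0.008, 1.0, -0.0, 0.0]
ft_force: [-0.2, 0.0, -0.4]
width: 0.0151
gripper_force: 45.0
```

>>> servo_tool([
  [0, 0, 0, 0, 0, -0.3, 1],
  [0, 0, 0, 0, 0, -0.6, 1],
  [0, 0, 0, 0, 0, -0.9, 1],
  [0, 0, 0, 0, 0, -1.2, 1],
  [0, 0, 0, 0, 0, -1.5, 1],
])

```text
time: 10.0
eef_pos: [0.5206, 0.0048, 0.1627]
ee_rot: [-0.008, 1.0, -0.0, -0.0]
ft_force: [-0.5, -0.1, -0.7]
width: 0.0152
gripper_force: 45.0
```

>>> servo_tool([
  [0, 0, 0, 0, 0, -0.2, 1],
  [0, 0, 0, 0, 0, -0.4, 1],
  [0, 0, 0, 0, 0, -0.6, 1],
  [0, 0, 0, 0, 0, -0.8, 1],
  [0, 0, 0, 0, 0, -1, 1],
])

```text
time: 10.5
eef_pos: [0.5207, 0.0048, 0.162]
ee_rot: [-0.008, 1.0, 0.0, 0.0]
ft_force: [-1.3, -0.0, 1.7]
width: 0.0153
gripper_force: 45.0
```

>>> servo_tool([
  [0, 0, 0, 0, 0, -0.1, 1],
  [0, 0, 0, 0, 0, -0.2, 1],
  [0, 0, 0, 0, 0, -0.3, 1],
  [0, 0, 0, 0, 0, -0.3, 1],
  [0, 0, 0, 0, 0, -0.3, 1],
])

```text
time: 11.0
eef_pos: [0.5209, 0.0048, 0.1619]
ee_rot: [-0.008, 1.0, -0.0, 0.0]
ft_force: [-2.0, 0.7, 5.2]
width: 0.0154
gripper_force: 45.0
```

>>> servo_tool([
  [0, 0, 0, 0, 0.8, 0, 1],
  [0, 0, 0, 0, 1.6, 0, 1],
  [0, 0, 0, 0, 2.4, 0, 1],
  [0, 0, 0, 0, 3.2, 0, 1],
  [0, 0, 0, 0, 4, 0, 1],
])

```text
time: 11.5
eef_pos: [0.521, 0.0078, 0.1619]
ee_rot: [-0.008, 1.0, -0.001, 0.0]
ft_force: [-0.8, -3.9, 5.1]
width: 0.0156
gripper_force: 45.0
```

>>> servo_tool([
  [0, 0, 0, 0, 0.8, 0, 1],
  [0, 0, 0, 0, 1.6, 0, 1],
  [0, 0, 0, 0, 2.4, 0, 1],
  [0, 0, 0, 0, 3.2, 0, 1],
  [0, 0, 0, 0, 4, 0, 1],
])

```text
time: 12.0
eef_pos: [0.521, 0.0117, 0.1619]
ee_rot: [-0.008, 1.0, -0.002, 0.0]
ft_force: [-2.1, -5.1, 5.1]
width: 0.0152
gripper_force: 45.0
```

>>> servo_tool([
  [0, 0, 0, 0, 0.8, 0, 1],
  [0, 0, 0, 0, 1.6, 0, 1],
  [0, 0, 0, 0, 2.4, 0, 1],
  [0, 0, 0, 0, 3.2, 0, 1],
  [0, 0, 0, 0, 4, 0, 1],
])

```text
time: 12.5
eef_pos: [0.521, 0.0157, 0.1619]
ee_rot: [-0.008, 1.0, -0.002, 0.0]
ft_force: [-2.0, -4.6, 5.2]
width: 0.0153
gripper_force: 45.0
```

>>> servo_tool([
  [0, 0, 0, 0, 0.8, 0, 1],
  [0, 0, 0, 0, 1.6, 0, 1],
  [0, 0, 0, 0, 2.4, 0, 1],
  [0, 0, 0, 0, 3.2, 0, 1],
  [0, 0, 0, 0, 4, 0, 1],
])

```text
time: 13.0
eef_pos: [0.5209, 0.0197, 0.1619]
ee_rot: [-0.008, 1.0, -0.002, 0.0]
ft_force: [-2.0, -5.8, 5.0]
width: 0.0155
gripper_force: 45.0
```

>>> servo_tool([
  [0, 0, 0, 0, 0.8, 0, 1],
  [0, 0, 0, 0, 1.6, 0, 1],
  [0, 0, 0, 0, 2.4, 0, 1],
  [0, 0, 0, 0, 3.2, 0, 1],
  [0, 0, 0, 0, 4, 0, 1],
])

```text
time: 13.5
eef_pos: [0.5209, 0.0236, 0.1619]
ee_rot: [-0.008, 1.0, -0.002, 0.0]
ft_force: [-1.6, -4.7, 5.2]
width: 0.0152
gripper_force: 45.0
```

>>> servo_tool([
  [0, 0, 0, -0.2, 0.8, 0, 1],
  [0, 0, 0, -0.4, 1.6, 0, 1],
  [0, 0, 0, -0.6, 2.4, 0, 1],
  [0, 0, 0, -0.8, 3.2, 0, 1],
  [0, 0, 0, -0.8, 4, 0, 1],
])

```text
time: 14.0
eef_pos: [0.5203, 0.0284, 0.1618]
ee_rot: [-0.008, 1.0, -0.0, 0.001]
ft_force: [-0.3, -4.5, 4.5]
width: 0.015
gripper_force: 45.0
```

>>> servo_tool([
  [0, 0, 0, 0, 0.8, 0, 1],
  [0, 0, 0, 0, 1.6, 0, 1],
  [0, 0, 0, 0, 2.4, 0, 1],
  [0, 0, 0, 0, 3.2, 0, 1],
  [0, 0, 0, 0, 4, 0, 1],
])

```text
time: 14.5
eef_pos: [0.5193, 0.0332, 0.1606]
ee_rot: [-0.008, 1.0, 0.0, -0.001]
ft_force: [-0.8, -0.5, -0.1]
width: 0.0152
gripper_force: 45.0
```

Force vanished and z dropped by 1.3 mm, so the tip is at the hole's rim. I'll ease down and centre it using the side forces.

>>> servo_tool([
  [0, 0, 0, 0, 0.7, 0, 1],
  [0, 0, 0, 0, 1.5, 0, 1],
  [0, 0, 0, 0, 1.5, -0.5, 1],
  [0, 0, 0, 0, 1.5, -1, 1],
  [0, 0, 0, 0, 1.5, -1.2, 1],
])

```text
time: 15.0
eef_pos: [0.5199, 0.0343, 0.1603]
ee_rot: [-0.008, 1.0, 0.0, 0.0]
ft_force: [-1.6, 1.3, -0.9]
width: 0.0152
gripper_force: 45.0
```

>>> servo_tool([
  [0, 0, 0, 0, 0, -0.4, 1],
  [0, 0, 0, 0, 0, -0.8, 1],
  [0, 0, 0, 0, 0, -1.2, 1],
  [0, 0, 0, 0, 0, -1.6, 1],
  [0, 0, 0, 0, 0, -1.6, 1],
])

```text
time: 15.5
eef_pos: [0.5198, 0.0343, 0.1586]
ee_rot: [-0.008, 1.0, -0.0, -0.0]
ft_force: [-0.6, -0.4, -0.1]
width: 0.0154
gripper_force: 45.0
```

>>> servo_tool([
  [0, 0, 0, 0, 0, -0.5, 1],
  [0, 0, 0, 0, 0, -1, 1],
  [0, 0, 0, 0, 0, -1.5, 1],
  [0, 0, 0, 0, 0, -2, 1],
  [0, 0, 0, 0, 0, -2, 1],
])

```text
time: 16.0
eef_pos: [0.5198, 0.0343, 0.1566]
ee_rot: [-0.008, 1.0, -0.0, -0.0]
ft_force: [0.0, -0.4, -0.1]
width: 0.0153
gripper_force: 45.0
```

>>> servo_tool([
  [0, 0, 0, 0, 0, -0.8, 1],
  [0, 0, 0, 0, 0, -1.6, 1],
  [0, 0, 0, 0, 0, -2.4, 1],
  [0, 0, 0, 0, 0, -3.2, 1],
  [0, 0, 0, 0, 0, -4, 1],
])

```text
time: 16.5
eef_pos: [0.5198, 0.0343, 0.1526]
ee_rot: [-0.008, 1.0, 0.0, -0.0]
ft_force: [-0.0, 0.1, -0.8]
width: 0.0155
gripper_force: 45.0
```

>>> servo_tool([
  [0, 0, 0, 0, 0, -0.7, 1],
  [0, 0, 0, 0, 0, -1.4, 1],
  [0, 0, 0, 0, 0, -2.1, 1],
  [0, 0, 0, 0, 0, -2.8, 1],
  [0, 0, 0, 0, 0, -3.5, 1],
])

```text
time: 17.0
eef_pos: [0.5199, 0.0343, 0.1491]
ee_rot: [-0.008, 1.0, 0.0, 0.0]
ft_force: [-0.2, -0.6, -0.6]
width: 0.0156
gripper_force: 45.0
```

>>> servo_tool([
  [0, 0, 0, 0, 0, -0.5, 1],
  [0, 0, 0, 0, 0, -1, 1],
  [0, 0, 0, 0, 0, -1.5, 1],
  [0, 0, 0, 0, 0, -2, 1],
  [0, 0, 0, 0, 0, -2.3, 1],
])

```text
time: 17.5
eef_pos: [0.5198, 0.0343, 0.1468]
ee_rot: [-0.008, 1.0, -0.0, 0.0]
ft_force: [-0.5, -0.1, -0.9]
width: 0.0153
gripper_force: 45.0
```

>>> servo_tool([
  [0, 0, 0, 0, 0, -0.2, 1],
  [0, 0, 0, 0, 0, -0.4, 1],
  [0, 0, 0, 0, 0, -0.6, 1],
  [0, 0, 0, 0, 0, -0.8, 1],
  [0, 0, 0, 0, 0, -1, 1],
])

```text
time: 18.0
eef_pos: [0.5199, 0.0343, 0.1462]
ee_rot: [-0.008, 1.0, -0.0, -0.0]
ft_force: [-2.4, -1.0, 3.0]
width: 0.0151
gripper_force: 45.0
```

Contact at 0.1462, exactly the 16 mm expected, so the collar is on the lid. A slight press, then release.

>>> servo_tool([
  [0, 0, 0, 0, 0, -0.2, 1],
  [0, 0, 0, 0, 0, -0.2, 1],
  [0, 0, 0, 0, 0, -0.1, 0.8],
  [0, 0, 0, 0, 0, 0, 0.6],
  [0, 0, 0, 0, 0, 0, 0.4],
])

```text
time: 18.5
eef_pos: [0.52, 0.0343, 0.1456]
ee_rot: [-0.008, 1.0, -0.0, 0.0]
ft_force: [-0.3, 0.8, -0.7]
width: 0.0224
gripper_force: 0.0
```

>>> servo_tool([
  [0, 0, 0, 0, 0, 0, 0.2],
  [0, 0, 0, 0, 0, 0, 0.1],
  [0, 0, 0, 0, 0, 0, 0],
  [0, 0, 0, 0, 0, 0, 0],
  [0, 0, 0, 0, 0, 0, 0],
])

```text
time: 19.0
eef_pos: [0.5199, 0.0343, 0.1458]
ee_rot: [-0.008, 1.0, 0.0, 0.0]
ft_force: [0.6, -0.1, -0.2]
width: 0.0473
gripper_force: 0.0
```

>>> servo_tool([
  [0, 0, 0, 0, 0, 10, 0],
  [0, 0, 0, 0, 0, 25, 0],
  [0, 0, 0, 0, 0, 45, 0],
  [0, 0, 0, 0, 0, 70, 0],
  [0, 0, 0, 0, 0, 90, 0],
])

```text
time: 19.5
eef_pos: [0.5204, 0.0343, 0.2391]
ee_rot: [-0.008, 1.0, -0.0, 0.002]
ft_force: [0.2, 0.5, 0.2]
width: 0.0479
gripper_force: 0.0
```

>>> servo_tool([
  [0, 0, 0, -20, 0, 20, 0],
  [0, 0, 0, -50, 0, 30, 0],
  [0, 0, 0, -80, 0, 30, 0],
  [0, 0, 0, -100, 0, 30, 0],
  [0, 0, 0, -100, 0, 30, 0],
])

```text
time: 20.0
eef_pos: [0.4187, 0.0344, 0.2675]
ee_rot: [-0.008, 1.0, -0.0, 0.002]
ft_force: [0.8, 0.0, 0.7]
width: 0.0477
gripper_force: 0.0
```

Run:
```python
from h import *
S=manip.read_camera('side');T=manip.read_camera('top')
save('c6',np.hstack([cv2.resize(S[110:210,250:350],None,fx=4,fy=4,interpolation=2),cv2.resize(T[130:230,200:300],None,fx=4,fy=4,interpolation=2)]))
```

```text
(no output)
```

View pics/c6.png

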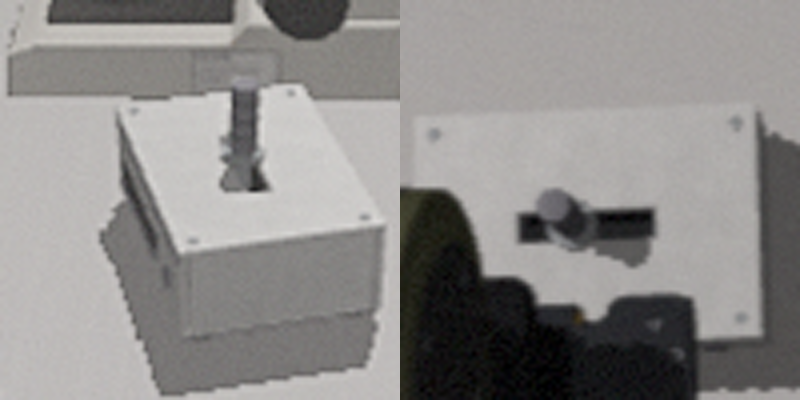

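The collar sits on the lid around (242,150) in the side crop and (570,226) in the top crop. The grip's top is at (244,82) and (553,206) respectively. I'll check the tilt by projection.

Run:
```python
from h import *
def proj(n,X):
    p=manip.camera_params(n);f=200/np.tan(np.radians(p['vertical_fov']/2));c=np.array(p['R'])@X+p['t'];return np.array([p['cx']+f*c[0]/c[2],p['cy']+f*c[1]/c[2]])
for n,o in(('side',(250,110)),('top',(200,130))):
    for z in(.064,.104):
        q=(proj(n,np.array([.52,.0343,z]))-o+.5)*4;print(n,z,q+([400,0] if n=='top' else 0))
t=ray('top',(200+153/4-.5,130+206/4-.5));s=ray('side',(250+244/4-.5,110+82/4-.5))
print('grip top',tri(t,s),plane(t,.104),plane(s,.104))
```

```text
side 0.064 [242.38257865 148.16704812]
side 0.104 [242.23114125  82.52086669]
top 0.064 [573.32418542 222.38410455]
top 0.104 [554.90619171 207.91799553]
grip top (array([0.52105885, 0.03519063, 0.1037075 ]), [np.float64(0.0001284736733884386), np.float64(0.00012847367338844254)]) [0.52087881 0.03514539 0.104     ] [0.52105866 0.03465751 0.104     ]
```

The triangulated grip top is at z 0.1037 (0.104 when fully home) and within about 1 mm of upright. Handing in.

```bash
python3 -c "
from bench import manip
print(manip.sign_off())"
```

```text
the job is handed in; nothing more can be done
None
```

The lock pin is through the slot and fully home in the carriage's hole, collar on the lid and upright by the camera check; the gripper has let go and the job is handed in at about 20 s, with no verdict returned.

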